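# Clip the condenser coupling shut

## Robot

A 6-joint arm with a two-finger parallel gripper is mounted at the origin on the work surface. World frame = base frame: x ahead of the robot, y to its left, z up, the work surface at z = 0. Lengths are in m, angles in degrees, forces in N, time in s.
With the tool pointing down it reaches from about 0.25 to 0.725 m from the base axis. Payload 9.7 kg.
Tool frame: the origin (TCP) lies midway between the tips of the shut fingers; the grasp point (between the pads) lies 19 mm behind it; z points along the fingers, y is the direction in which the jaws open and shut (so a half turn about z gives the same grasp; the last joint's range is limited). The gripper opens to 85 mm and grips with 20 to 120 N. Pads are 22 mm wide; open, the fingers measure 114 mm over their backs; the gripper's body (76 mm by 85 mm) begins 54 mm behind the grasp point. The pads swing forward as they close: fully open they stand 13 mm farther back than shut.
Start: joints at [72.823, 4.979, 10.078, 95.1, 0, 90], TCP at [0.162, 0.525, 0.197] pointing down, gripper open.
Joint ranges: [-179.16, 179.16], [-48.56, 103.87], [-65.8, 70.77], [-126.05, 130.52], [-82.76, 87.17], [-180, 180]. Speed limits (degrees/s): [127.2, 127.2, 147.25, 180, 180, 180].

## Interface

Orientations are given as [roll, pitch, yaw] about the fixed x, y, z axes, in that order (R = Rz(yaw) Ry(pitch) Rx(roll)).
In Python, from workcell import bot, camera, recognise gives the robot as it stands. The module is installed in compiled form; this text tells all that it offers.
- The arm moves only by the tool apply_moves, never from a script. Its argument "targets" is one flat list of numbers, 7 for each row, row after row: the shift along the world's x, y, z in units of 30 mm (1.0 is 30 mm), then the turn, a rotation vector about the world's x, y, z in units of 6 degrees (1.0 is 6 degrees), then the opening, from 0 (shut) to 1 (fully open). A call has 1 to 5 rows; each row is the pose to reach, as a shift and turn from the pose commanded when the call began; what a row does not reach only later rows make up. A row lasts 1/10 s, in which the tool goes at most 50 mm and 8.59 degrees, less where a joint would pass 70% of its speed; a pose out of reach is approached as far as the arm can. A call with a gripper value outside its range is refused whole. The fingers move at their own pace and stop on an object; "newtons" is the grip in N (left out, the last holds). Time passes only in rows, so rows that repeat a pose let the fingers close. It gives the time, the measured TCP pose, the force and the opening at its end, in the units of the state.
- bot.get_obs(): the state, without advancing time (a new reading comes with each control period).
- camera(name): name is "side" or "top"; returns a dict with "img" (480x640x3 uint8, red, green, blue), "intrinsics" (3x3 intrinsics, pixels), "origin" and "rotation" of the camera in the world. Camera axes: x right, y up, looking along -z (the intrinsics and any distortion apply to the point x, -y, -z); pixel columns grow to the right and rows downward; lengths in m; the calibration is good to about 2 mm. A picture is of the moment at which its call begins. There is no depth.
- bot.job_done(): hands the job in, once; it reports no verdict.
Trained networks look in the newest picture that a camera, given by its name, has taken for a name from the list of things; names that differ only in an ending like _2 or _b are one class to them, and where a whole thing is asked for, a point or a joint stands for the part that bears it (a point fixed in the world has none). Each returns a list of dicts, best first, with "conf" (0 to 1); they miss things now and then, are a little off and sometimes report something else, mostly with a low value. They report only what shows in the picture. A call takes as long as a camera call.
- recognise(query, camera): "box" ([left, top, right, bottom] in pixels, round what is visible of it).
The state is a dict: "time": time; "q": joint angles; "qd": joint speeds; "joint_efforts": joint torques, N m; "ee_pos": TCP position; "tcp_rot": TCP orientation; "wrist_force": force on the tool from outside, world axes, zero at the start; "torque": the same for the moment, N m; "opening": finger opening in m.
Only numpy, scipy, OpenCV 4.12 (cv2) and the standard library are available. Lean on these libraries where they do the work, as an engineer would, in place of code of your own. Each camera call takes 0.05 s, during which the arm holds its last target.

## Task

Snap the loose sprung clip down over the bare stretch of the glass tube, tab upright, without driving the sprung tube down onto its stops. Then slide the clip along the tube so that it pushes the coupling sleeve fully home against the flange, press it there firmly with about 12 N but never more than 20 N, and let go, leaving the clip on the tube up against the sleeve. Leave the jar, beaker and bung where they stand.

Things in the scene. Friction and masses are not known exactly. Their poses are not given: they have to be found in the camera images.
- tube: Horizontal glass tube, 26 mm diameter, 180 mm above the bench at rest. Origin on its axis half-way along; y along the tube towards the coupling, z up. It rides on springs (about 1 N preload, then 0.45 N per mm, damped): pushed, it gives straight down, up to 56 mm, where it strikes hard stops; it rises again when let go. From y = -140 mm to the sleeve it is bare.
- stand: Fixed stand under the tube: black base plate 90 x 380 x 12 mm, origin under its centre, axes as the tube's. Two black forks hold the tube at y = -155 and +155 mm (22 mm wide along y, 52 mm across, tops 13 mm above the tube's axis) and move up and down with it.
- sleeve_face (a point): Centre, on the tube's axis, of the -y end face of the coupling sleeve: a ribbed grey plastic ring, 41 mm diameter, 40 mm long, sliding on the tube with about 3 N friction. It starts 10 to 22 mm short of home, on the -y side. Axes as the tube's.
- home_face (a point): Fixed point on the tube's axis, y = +66 mm in the tube's frame: where sleeve_face is when the sleeve is fully home, its other end hard against the black flange (43 mm diameter). Axes as the tube's.
- clip_bore (a point): Centre of the bore of the loose white plastic spring clip: on the tube's axis when snapped on. y along the bore, z up; same either way round. Clip 30 mm long (y), 39 mm across (x). It starts standing on the bench on its arm tips, this point about 25 mm up. Pushed down over the tube it snaps on at about 10 to 18 N, the bore then still 20 mm above the axis. Once on, it slides with about 3 N friction.
- clip_tab (a point): Centre of the grip on the clip's tab, 44 mm above clip_bore, same axes. The tab is an upright block 14 mm across (x), 30 mm along y, from 20 mm (bridge top) to 57 mm above clip_bore. Grip it across its 14 mm.
- clip: The same clip, about 50 g; origin 25 mm below clip_bore, same axes. Bridge from 13 to 20 mm above the bore's centre; a sprung arm hangs down each side: the throat between them is 14 mm wide 11.5 mm below the bore's centre, then they flare to about 26 mm between the tips, 25 mm below it.
- sleeve: The coupling sleeve; origin at its centre, 20 mm along +y from sleeve_face.
- jar: Bystander: capped glass jar, 64 mm diameter, 85 mm high, origin under its centre.
- beaker: Bystander: glass beaker, 66 mm diameter, 75 mm high, origin under its centre.
- bung: Bystander: rubber bung, 50 mm diameter, 34 mm high, origin under its centre.

How it is judged (in metres and radians):
On the way, in this order (a step that is already met when the one before it is completed fails the run):
1. the clip is snapped on the tube: its bore within 3.5 mm of the tube's axis, in line with it (z of clip_bore in the frame of tube between -0.0035 and 0.0035 m and x of clip_bore in the frame of tube between -0.0035 and 0.0035 m and angle between the y axis of clip_bore and the y axis of tube, either way round below 0.15 rad), for 0.2 s.
2. the sleeve is home within 1.5 mm and the clip presses on it with more than 6 N (y of sleeve_face in the frame of home_face above -0.0015 m and contact force between clip and sleeve above 6 N), for 0.1 s.
At the end, for the whole second after the job is handed in: The clip is on the tube (bore within 3.5 mm of the axis and within 0.15 rad of its line), its tab within 0.5 rad of upright, its end within 3 mm of the sleeve's face; the sleeve is within 2 mm of home; the clip is let go and at rest (all of step 1 and angle between clip_bore's own z axis and vertical below 0.5 rad and y of sleeve_face in the frame of home_face above -0.002 m and y of clip_bore in the frame of sleeve_face between -0.018 and 0 m and linear speed of clip below 0.02 m/s); the robot touches nothing.
It fails at once if the tube is driven down onto its stops (more than 52 mm below rest) (height (world z) of tube below 0.128 m).
It fails at once if the clip presses on the sleeve with more than 20 N (contact force between clip and sleeve above 20 N).
It fails at once if the jar, beaker or bung is shifted more than 20 mm (distance of any of jar, beaker, bung from where it was at the start of the episode above 0.02 m).
It also fails if it takes over 64 s, if anything falls off the work surface, if the arm or the gripper's body presses on something with over 40 N, if the wrist force passes 120 N, or if a joint passes its speed limit or range.

## Working session

There is one attempt and no reset: what is moved stays moved. The work goes in short steps, Python scripts to look and compute and a tool call to move; the robot and the scene stay as the last step left them, time stands still between calls to the robot, and variables do not carry over. Pictures are saved under pics/ and viewed, and the job is handed in when it is done.

Besides the shell and the picture viewer there is one more tool, called after "Call:" as a command line: name --argument value ..., lists and objects as JSON in quotes. apply_moves: Moves the arm, as the interface text tells. Its arguments: {"type":"object","properties":{"targets":{"type":"array"},"newtons":{"type":"number"}},"required":["targets"]}

```bash
mkdir -p pics; cat > h.py <<'E'
import numpy as np, cv2
from workcell import bot, camera, recognise
def snap(n,f):
    c=camera(n); cv2.imwrite('pics/'+f,c['img'][:,:,::-1]); return c
def ray(c,u,v):
    K=np.array(c['intrinsics']); d=np.linalg.inv(K)@[u,v,1]; d=np.array([d[0],-d[1],-d[2]])
    return np.array(c['origin']), np.array(c['rotation'])@d
def atz(c,u,v,z):
    o,d=ray(c,u,v); return o+d*(z-o[2])/d[2]
def proj(c,p):
    q=np.array(c['rotation']).T@(np.array(p)-np.array(c['origin'])); k=np.array(c['intrinsics'])@[q[0],-q[1],-q[2]]; return k[:2]/k[2]
E
python3 - <<'E'
from h import *
print(bot.get_obs())
for n in ['side','top']:
    c=snap(n,n+'0.png'); print(n,{k:np.round(v,4).tolist() for k,v in c.items() if k!='img'}, [k for k in c])
    for q in ['tube','stand','sleeve','clip','clip_tab','clip_bore','sleeve_face','jar','beaker','bung']:
        print(q,[(np.round(r['box'],1).tolist(),round(r['conf'],2)) for r in recognise(q,n)[:2]])
E
```

```text
{'time': 0.0, 'q': array([7.28234352e+01, 5.01239702e+00, 1.00348235e+01, 9.50998859e+01,
       5.08785880e-04, 9.00006226e+01]), 'qd': array([-0.02147628,  0.01156229,  0.04744253, -0.07549162,  0.06492234,
       -0.01250404]), 'joint_efforts': array([ 1.59145460e-03, -5.20394647e+01,  4.64796424e+01,  1.67493091e-02,
        2.36375207e-06, -3.13891526e-07]), 'ee_pos': array([0.16234069, 0.525208  , 0.19607397]), 'tcp_rot': array([-1.79922541e+02, -5.07943741e-04,  1.62822812e+02]), 'wrist_force': array([ 0.11996312, -0.49039146, -0.00092352]), 'torque': array([0.00819484, 0.01694575, 0.01399081]), 'opening': 0.08529790971269187}
side {'intrinsics': [[465.0327, 0.0, 317.2993], [0.0, 465.0327, 240.4137], [0.0, 0.0, 1.0]], 'origin': [0.3389, -0.5115, 0.806], 'rotation': [38.3572, 0.776, -32.8103]} ['img', 'intrinsics', 'origin', 'rotation']
tube [([223.6, 133.1, 315.3, 287.6], 0.74)]
stand [([225.4, 136.2, 332.1, 333.7], 0.68)]
sleeve [([239.8, 156.9, 263.4, 189.2], 0.94)]
clip [([323.1, 370.0, 350.4, 408.7], 0.66)]
clip_tab [([324.3, 371.6, 349.1, 404.1], 0.87), ([241.1, 160.3, 26
[... 373 characters left out ...]
[0.0, 434.6444, 234.8275], [0.0, 0.0, 1.0]], 'origin': [0.5445, -0.0371, 0.8054], 'rotation': [6.3635, 0.516, -89.9195]} ['img', 'intrinsics', 'origin', 'rotation']
tube [([448.0, 289.8, 484.3, 320.5], 0.72), ([137.4, 222.2, 400.7, 299.8], 0.61)]
stand [([139.9, 223.5, 397.3, 305.6], 0.91)]
sleeve [([204.4, 237.0, 237.8, 269.6], 0.68)]
clip [([448.3, 290.4, 484.9, 319.4], 0.75)]
clip_tab [([450.1, 289.1, 487.6, 316.4], 0.74)]
clip_bore [([449.7, 293.0, 483.2, 314.0], 0.65)]
sleeve_face [([202.8, 239.9, 239.2, 270.4], 0.71)]
jar [([203.5, 126.0, 243.5, 173.3], 0.89)]
beaker [([271.3, 134.6, 312.0, 179.1], 0.82), ([452.1, 288.6, 485.7, 316.5], 0.61)]
bung [([460.1, 214.4, 491.2, 244.1], 0.74)]
```

```bash
cat >> h.py <<'E'
from scipy.spatial.transform import Rotation as Ro
def Rm(c): return Ro.from_euler('xyz',c['rotation'],degrees=True).as_matrix()
def ray(c,u,v):
    K=np.array(c['intrinsics']); d=np.linalg.inv(K)@[u,v,1]; d=np.array([d[0],-d[1],-d[2]])
    return np.array(c['origin']), Rm(c)@d
def proj(c,p):
    q=Rm(c).T@(np.array(p)-np.array(c['origin'])); k=np.array(c['intrinsics'])@[q[0],-q[1],-q[2]]; return k[:2]/k[2]
def zoom(c,box,f,s):
    l,t,r,b=box; cv2.imwrite('pics/'+f,cv2.resize(c['img'][t:b,l:r,::-1],None,fx=s,fy=s,interpolation=cv2.INTER_CUBIC))
E
python3 - <<'E'
import cv2
a=cv2.imread('pics/top0.png'); 
cv2.imwrite('pics/ztube.png',cv2.resize(a[200:320,130:410],None,fx=2.8,fy=2.8,interpolation=2))
cv2.imwrite('pics/zclip.png',cv2.resize(a[190:330,430:510],None,fx=4,fy=4,interpolation=2))
E
```

```text
(no output)
```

View pics/top0.png

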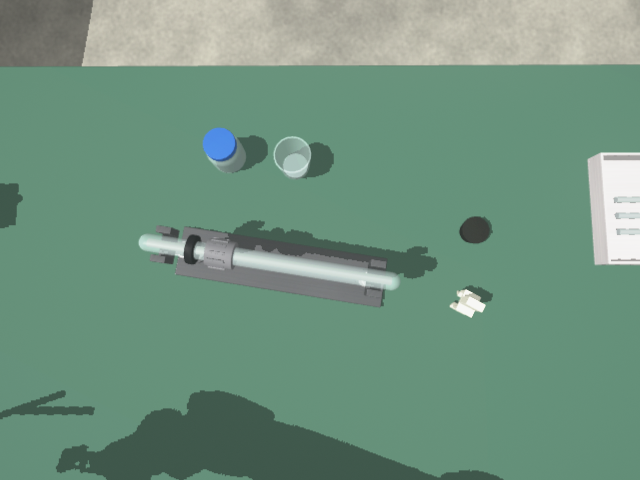

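View pics/side0.png

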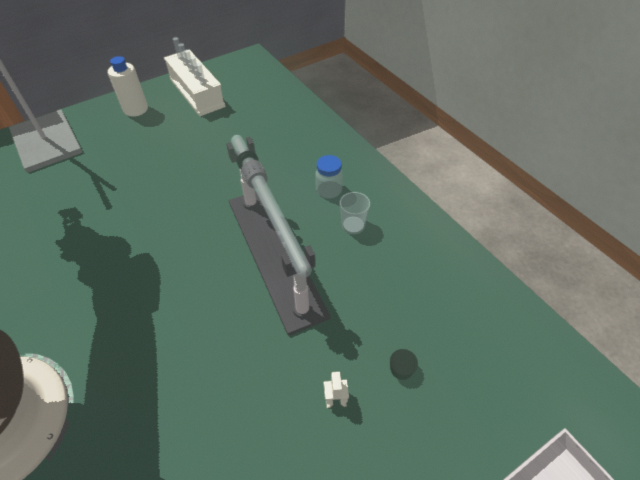

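```bash
ls pics
```

```text
side0.png
top0.png
zclip.png
ztube.png
```

View pics/ztube.png

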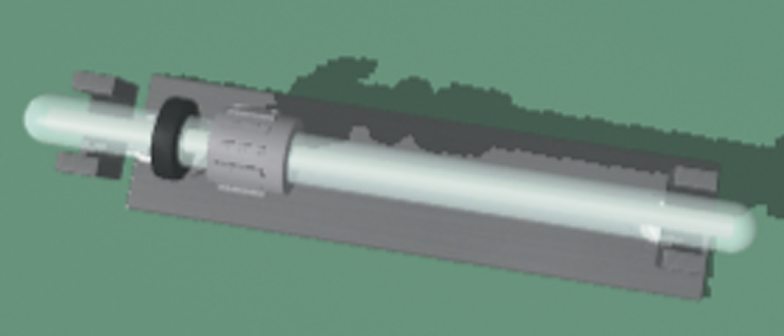

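View pics/zclip.png

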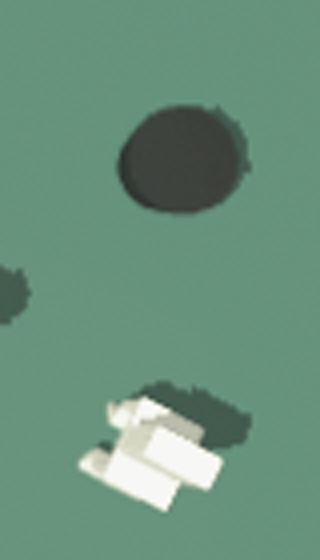

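```bash
cat > fit.py <<'E'
from h import *
from scipy.optimize import minimize
def box(x0,x1,y0,y1,z0,z1): return np.array([[x,y,z] for x in(x0,x1) for y in(y0,y1) for z in(z0,z1)])/1000.
parts=[box(-7,7,-15,15,45,82),box(-19.5,19.5,-15,15,38,45)]
def hexa(s): # arms approx: polygon outlines
    pts=[(13,40),(19.5,40),(19,25),(15,25)],[(15,25),(19.5,25),(13,13.5),(7,13.5)],[(7,13.5),(11,13.5),(17,0),(13,0)]
    return [np.array([[s*x,y,z] for x,z in p for y in(-15,15)])/1000. for p in pts]
parts+=hexa(1)+hexa(-1)
S=6
def render(c,p,off,shape,parts=parts,z=0):
    x,y,a=p; R=Ro.from_euler('z',a).as_matrix(); m=np.zeros((shape[0]*S,shape[1]*S),np.uint8)
    for P in parts:
        q=[(proj(c,R@v+[x,y,z])-off+0.5)*S for v in P]
        cv2.fillConvexPoly(m,cv2.convexHull(np.int32(np.round(np.array(q)*16)))if 0 else cv2.convexHull(np.int32(np.round(q))),255)
    return cv2.resize(m,(shape[1],shape[0]),interpolation=cv2.INTER_AREA)/255.
E
python3 - <<'E'
from fit import *
ims={}
res=[]
data=[]
for n,b in [('top',(440,280,495,330)),('side',(310,360,365,420))]:
    c=camera(n); l,t,r,bb=b; im=c['img'][t:bb,l:r].astype(float)
    bg=np.array([100,145,120.]) 
    # whiteness: red channel vs green-ish background
    m=np.clip((im[:,:,0]-im[:,:,1]+25)/20,0,1)  
    v=(im[:,:,0]>110)*1.0
    m=v
    cv2.imwrite(f'pics/m_{n}.png',cv2.resize(np.uint8(m*255),None,fx=6,fy=6,interpolation=0))
    data.append((c,np.array([l,t]),m))
c=data[0][0]; g=atz(c,468,303,.05); print(g)
def cost(p,ds): return sum(np.abs(render(c,p,o,m.shape)-m).sum() for c,o,m in ds)
for ds in (data[:1],data[1:],data):
    best=None
    for a in np.radians(np.arange(-90,90,10)):
        r=minimize(cost,[g[0],g[1],a],args=(ds,),method='Nelder-Mead',options=dict(initial_simplex=np.array([[g[0],g[1],a],[g[0]+.01,g[1],a],[g[0],g[1]+.01,a],[g[0],g[1],a+.15]]),maxiter=80))
        if best is None or r.fun<best.fun: best=r
    print(best.x[:2],np.degrees(best.x[2]),best.fun,[m.sum() for _,_,m in ds])
for i,(c,o,m) in enumerate(data):
    mm=render(c,best.x,o,m.shape); im=np.stack([m*255,mm*255,mm*0],-1)
    cv2.imwrite(f'pics/ov{i}.png',cv2.resize(np.uint8(im),None,fx=7,fy=7,interpolation=0))
# tube edges in top
c=data[0][0]; im=c['img'].astype(int)
for u in range(245,365,20): print(u,[int(im[v,u].sum()//3) for v in range(236,300,1)])
E
```

```text
[ 0.51131441 -0.28002385  0.05      ]
[ 0.51098735 -0.28165218] -27.470998375639233 53.8078431372549 [np.float64(639.0)]
[ 0.51188532 -0.2804453 ] -26.855743811927578 41.588235294117645 [np.float64(656.0)]
[ 0.5116262  -0.28084051] -27.968988907163585 107.74117647058824 [np.float64(639.0), np.float64(656.0)]
245 [76, 77, 77, 76, 77, 77, 77, 78, 78, 77, 77, 77, 88, 120, 140, 152, 175, 191, 200, 207, 214, 221, 223, 223, 219, 212, 206, 199, 194, 185, 166, 137, 123, 123, 123, 123, 124, 123, 122, 122, 123, 123, 122, 122, 123, 125, 123, 123, 123, 113, 119, 125, 125, 125, 125, 125, 125, 125, 125, 125, 124, 125, 125, 125]
265 [80, 81, 78, 77, 76, 76, 76, 78, 77, 77, 78, 78, 77, 77, 77, 110, 139, 157, 169, 179, 187, 197, 206, 213, 220, 223, 222, 218, 214, 206, 199, 194, 188, 177, 142, 122, 121, 122, 123, 122, 121, 121, 121, 121, 121, 122, 121, 122, 123, 123, 122, 122, 112, 119, 125, 124, 125, 125, 125, 125, 125, 125, 124, 125]
285 [81, 80, 81, 81, 81, 81, 77, 76, 77, 77, 77, 77, 76, 77, 78, 77, 77, 78, 82, 128, 155, 168, 177, 186, 197, 205, 212, 219, 222, 222, 219, 215, 207, 199, 195, 189, 17
[... 362 characters left out ...]
22, 122, 121, 122, 123, 122, 121, 123, 124, 123, 124, 117, 112, 120, 125, 126, 125]
325 [125, 124, 125, 98, 80, 81, 81, 81, 80, 81, 81, 81, 77, 78, 80, 78, 79, 79, 79, 78, 108, 120, 120, 121, 121, 128, 147, 163, 174, 183, 193, 202, 209, 215, 221, 222, 219, 216, 211, 204, 198, 192, 184, 161, 132, 123, 123, 121, 122, 122, 123, 123, 122, 124, 123, 123, 122, 122, 123, 125, 125, 121, 111, 120]
345 [125, 125, 125, 125, 125, 124, 104, 85, 81, 81, 81, 81, 80, 81, 80, 78, 78, 79, 78, 79, 79, 78, 79, 108, 119, 119, 120, 120, 126, 143, 159, 171, 181, 191, 202, 208, 214, 222, 222, 219, 216, 212, 204, 198, 193, 184, 166, 133, 120, 120, 119, 119, 119, 119, 119, 119, 121, 120, 120, 122, 120, 121, 122, 122]
```

```bash
cat > tube.py <<'E'
from fit import *
from scipy.optimize import least_squares
c=camera('top'); im=c['img'].astype(float).mean(2)
E=[]
def cross(col,v0,dirn,th):
    v=v0
    while im[v,col]>th: v+=dirn
    a,b=im[v,col],im[v-dirn,col]; return v-dirn*(th-a)/(b-a)
for u in range(246,352,3):
    v0=int(np.argmax(im[236:300,u]))+236
    bgt=120 if u>290 else 78
    E.append((u,cross(u,v0,-1,(bgt+140)/2),cross(u,v0,1,(122+180)/2)))
E=np.array(E)
def res(p,z=.18,r=.013):
    x0,y0,a=p; d=np.array([-np.sin(a),np.cos(a),0]); P=np.array([x0,y0,z]); out=[]
    o=np.array(c['origin'])
    for u,t,b in E:
        s=[]
        for v in (t,b):
            _,k=ray(c,u,v); n=np.cross(k,d); n/=np.linalg.norm(n); s.append(n@(P-o))
        out+= [abs(s[0])-r, abs(s[1])-r]
    return np.array(out)
g=atz(c,300,262,.18)
r=least_squares(res,[g[0],g[1],np.radians(-8)],x_scale=[.01,1,.1]); print(g,r.x,np.degrees(r.x[2]),np.abs(r.fun).max()*1000)
x0,y0,a=r.x
d=np.array([-np.sin(a),np.cos(a),0])
s=np.array([ -d[1],d[0],0])
print('mean res top/bot mm',r.fun[::2].mean()*1e3,r.fun[1::2].mean()*1e3)
# side camera check
c2=snap('side','s1.png'); zoom(c2,(210,120,350,350),'zs.png',2.6)
for t in (-.1,0,.1): print(t,proj(c2,[x0+d[0]*t,y0+d[1]*t,.18]), proj(c,[x0+d[0]*t,y0+d[1]*t,.18]))
E
python3 tube.py
```

```text
[0.57492461 0.00067191 0.18      ] [ 0.46679607 -0.60518071 -0.16784191] -9.616632974875566 6.4168581214164355
mean res top/bot mm 0.3192344733132419 0.31851437807359373
-0.1 [542.34179665 749.47016844] [805.1856664  352.23948206]
0 [477.70392591 619.93201634] [732.51045144 339.8069312 ]
0.1 [426.80068637 517.91888518] [660.48975428 327.48634872]
```

View pics/zs.png

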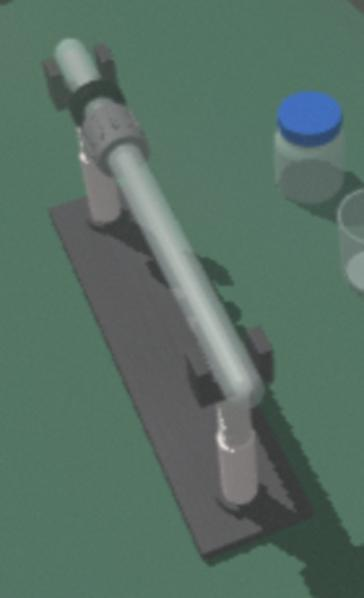

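View pics/ov0.png

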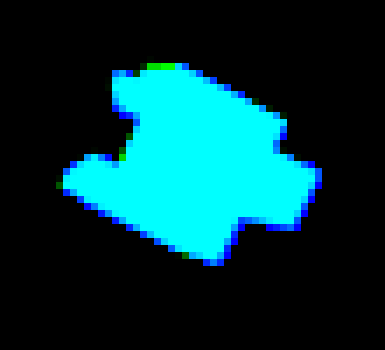

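```bash
python3 - <<'E'
s=open('tube.py').read()
s=s.replace("g=atz(c,300,262,.18)\nr=least_squares(res,[g[0],g[1],np.radians(-8)],x_scale=[.01,1,.1]);","g=atz(c,270,260,.18)\nr=least_squares(lambda p:res([p[0],0,p[1]]),[g[0],np.radians(-8)],x_scale=[.01,.1],loss='soft_l1',f_scale=.0004); r.x=np.array([r.x[0],0,r.x[1]]);r.fun=res(r.x);")
s+='''
print(np.round(r.fun*1000,1).tolist())
C=[atz(c,130+u/2.8-.35,200+v/2.8-.35,.012) for u,v in [(155,75),(130,207),(697,300),(718,163)]]
print(np.round(C,4)); m=np.mean(C,0); print('centre',m,'lat',(m-[x0,y0,0])@s,'along',m@d, 'len',np.linalg.norm((C[0]+C[1]-C[2]-C[3])/2), 'w',np.linalg.norm(C[0]-C[1]),np.linalg.norm(C[2]-C[3]),'yaw',np.degrees(np.arctan2(*(-(C[0]+C[1]-C[2]-C[3])[:2]*[1,-1]))))
for t in np.arange(.02,.14,.01):
  p=np.array([x0,y0,.18])+d*t; print(round(t,2),proj(c,p+[0,0,.0205]).round(1),proj(c,p-s*.0205).round(1),proj(c,p+s*.0205).round(1))
zoom(c,(170,215,270,290),'zz.png',8)
'''
open('tube.py','w').write(s)
E
python3 tube.py
```

```text
[0.577761   0.04391967 0.18      ] [ 0.56899373  0.         -0.15919795] -9.121370529441629 7.275152545407124
mean res top/bot mm 0.701355254133628 -0.027388265883457476
-0.1 [296.33531599 255.76932756] [369.32757263 277.30224205]
0 [275.42284354 214.95868577] [300.43806611 266.13078908]
0.1 [257.19135581 179.37997949] [232.13194238 255.05394027]
[-0.9, 0.4, -1.0, 0.1, -0.8, 0.4, 3.9, 0.0, 7.3, 0.2, 5.9, 0.0, 1.0, 0.1, 0.5, 0.0, 0.3, 0.2, 3.7, -0.1, 6.7, 0.1, 1.7, -0.1, 0.2, 0.0, -0.2, -0.1, 1.4, 0.0, -0.5, -0.1, -0.5, 0.0, -0.2, -0.1, -0.4, 0.0, -0.3, -0.0, -0.3, -0.1, -0.3, 0.0, -0.3, -0.1, -0.2, 0.1, -0.0, -0.1, -0.2, 0.0, -0.1, -0.1, -0.1, 0.1, 0.0, -0.3, -0.1, -0.1, -0.1, -0.2, -0.2, -0.1, -0.1, -0.3, -0.2, -0.2, -0.0, -0.4, -0.2, -0.2]
[[ 0.6485  0.2237  0.012 ]
 [ 0.5618  0.2368  0.012 ]
 [ 0.5026 -0.1314  0.012 ]
 [ 0.5908 -0.1462  0.012 ]]
centre [0.57590785 0.04573687 0.012     ] lat 0.00042380550137209995 along 0.13645508210282573 len 0.37364649064746114 w 0.08771857235976122 0.08941569692360435 yaw -8.998359158351754
0.02 [285.4 263.3] [289.1 249.9] [284.3 278. ]
0.03 [278.3 262.1] [282.3 248.8] [277.4 276.9]
0.04 [271.3 261. ] [275.5 247.7] [270.6 275.8]
0.05 [264.2 259.8] [268.7 246.6] [263.7 274.7]
0.06 [257.1 258.7] [261.9 245.5] [256.9 273.6]
0.07 [250.1 257.5] [255.1 244.4] [250.  272.5]
0.08 [243.  256.4] [248.3 243.3] [243.2 271.3]
0.09 [236.  255.2] [241.5 242.2] [236.4 270.2]
0.1 [229.  254.1] [234.7 241.1] [229.5 269.1]
0.11 [221.9 253. ] [227.9 240. ] [222.7 268. ]
0.12 [214.9 251.8] [221.2 238.9] [215.9 266.9]
0.13 [207.9 250.7] [214.4 237.8] [209.1 265.8]
```

View pics/zz.png

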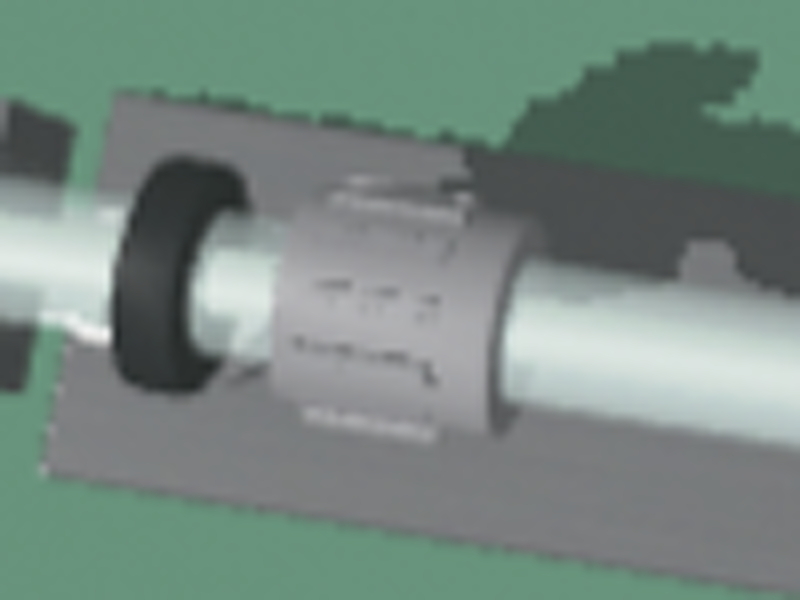

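Call:
apply_moves --targets '[0.58,-1.34,0.4,0,0,-0.84,1,1.16,-2.69,0.8,0,0,-1.68,1,1.75,-4.03,1.2,0,0,-2.52,1,2.33,-5.37,1.2,0,0,-3.36,1,2.91,-6.72,1.2,0,0,-4.2,1]'

```text
time: 1.9
ee_pos: [0.2501, 0.3225, 0.2332]
tcp_rot: [179.9, -0.0, 137.4]
wrist_force: [0.7, 0.8, 0.1]
opening: 0.0854
```

Call:
apply_moves --targets '[0.58,-1.34,0,0,0,-0.84,1,1.16,-2.69,0,0,0,-1.68,1,1.75,-4.03,0,0,0,-2.52,1,2.33,-5.37,0,0,0,-3.36,1,2.91,-6.72,0,0,0,-4.2,1]'

```text
time: 2.4
ee_pos: [0.3373, 0.1206, 0.2331]
tcp_rot: [179.9, 0.0, 112.2]
wrist_force: [1.3, 0.6, 0.6]
opening: 0.0854
```

Call:
apply_moves --targets '[0.58,-1.34,0,0,0,-0.84,1,1.16,-2.69,0,0,0,-1.68,1,1.75,-4.03,0,0,0,-2.52,1,2.33,-5.37,0,0,0,-3.36,1,2.91,-6.72,0,0,0,-4.2,1]'

```text
time: 2.9
ee_pos: [0.4247, -0.0813, 0.233]
tcp_rot: [180.0, 0.0, 87.0]
wrist_force: [2.0, 0.9, 0.0]
opening: 0.0855
```

Call:
apply_moves --targets '[0.58,-1.34,0,0,0,-0.84,1,1.16,-2.69,0,0,0,-1.68,1,1.75,-4.03,0,0,0,-2.52,1,2.33,-5.37,0,0,0,-3.36,1,2.91,-6.72,0,0,0,-4.2,1]'

```text
time: 3.4
ee_pos: [0.512, -0.2828, 0.2328]
tcp_rot: [180.0, -0.0, 61.8]
wrist_force: [0.9, 0.3, 0.5]
opening: 0.0852
```

Call:
apply_moves --targets '[0,0.06,-1.3,0,0,0,0.7,0,0.06,-2.6,0,0,0,0.7,0,0.06,-3.9,0,0,0,0.7,0,0.06,-5.1,0,0,0,0.7,0,0.06,-5.1,0,0,0,0.7]'

```text
time: 3.9
ee_pos: [0.5089, -0.2777, 0.0745]
tcp_rot: [-179.5, -0.0, 62.0]
wrist_force: [-0.3, -0.1, -0.4]
opening: 0.0596
```

```bash
python3 - <<'E'
from h import *
c=snap('side','s2.png'); zoom(c,(270,300,410,440),'zs2.png',4)
c=snap('top','t2.png'); zoom(c,(400,240,540,360),'zt2.png',4); print(bot.get_obs()['ee_pos'])
E
```

```text
[ 0.51153084 -0.27906674  0.08056855]
```

View pics/zs2.png

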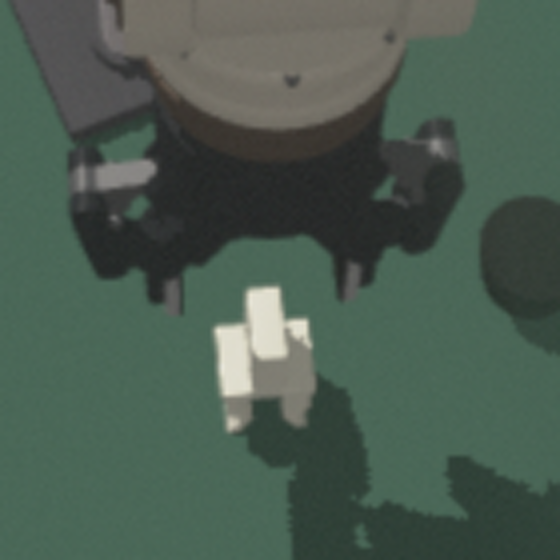

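Call:
apply_moves --targets '[0,-0.06,-0.5,0,0,0,0.7,0,-0.06,-1.0,0,0,0,0.7,0,-0.06,-1.0,0,0,0,0.5,0,-0.06,-1.0,0,0,0,0,0,-0.06,-1.0,0,0,0,0]' --newtons 90

```text
time: 4.5
ee_pos: [0.5119, -0.2811, 0.0504]
tcp_rot: [180.0, 0.0, 62.0]
wrist_force: [-0.4, -0.4, -0.2]
opening: 0.0161
```

Call:
apply_moves --targets '[0,0,0,0,0,0,0,0,0,0,0,0,0,0,0,0,0,0,0,0,0]'

```text
time: 4.8
ee_pos: [0.5118, -0.281, 0.0501]
tcp_rot: [180.0, -0.0, 62.0]
wrist_force: [0.2, 0.2, -0.5]
opening: 0.0001
```

```bash
python3 - <<'E'
from h import *
c=snap('side','s3.png'); zoom(c,(270,300,410,440),'zs3.png',4)
c=snap('top','t3.png'); print(bot.get_obs()['opening'])
E
```

```text
-0.00023678224006103173
```

View pics/zs3.png

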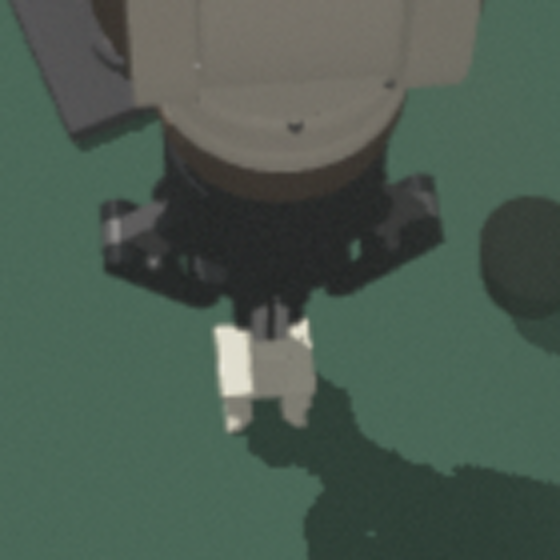

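View pics/t3.png

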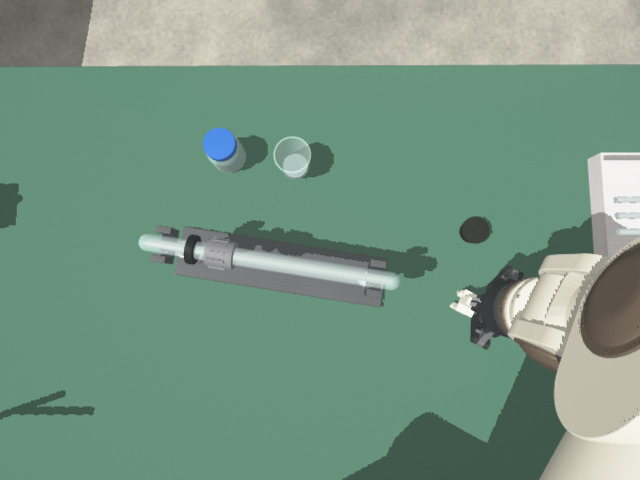

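```bash
python3 - <<'E'
from h import *
for n in('side','top'):
    c=camera(n); a=np.radians(-28); d=np.array([-np.sin(a),np.cos(a),0])
    print(n,np.round(c['origin'],4),np.round(c['rotation'],3))
    for z in (.045,.05,.082):
        for t in (-.015,0,.015): print(z,t,proj(c,np.array([.5116,-.281,z])+d*t).round(1))
    zoom(c,(420,250,540,350) if n=='top' else (300,350,380,420),'z4%s.png'%n,6)
E
```

```text
side [ 0.3389 -0.5115  0.806 ] [ 38.357   0.776 -32.81 ]
0.045 -0.015 [336.6 397.4]
0.045 0 [335.6 388.5]
0.045 0.015 [334.7 379.8]
0.05 -0.015 [336.7 396.3]
0.05 0 [335.7 387.4]
0.05 0.015 [334.7 378.6]
0.082 -0.015 [337.1 389.1]
0.082 0 [336.  379.9]
0.082 0.015 [335. 371.]
top [ 0.5445 -0.0371  0.8054] [  6.364   0.516 -89.92 ]
0.045 -0.015 [475.5 306.8]
0.045 0 [467.6 302.7]
0.045 0.015 [459.8 298.6]
0.05 -0.015 [476.5 307. ]
0.05 0 [468.6 302.8]
0.05 0.015 [460.7 298.7]
0.082 -0.015 [483.2 308.1]
0.082 0 [474.9 303.7]
0.082 0.015 [466.7 299.4]
```

View pics/z4top.png

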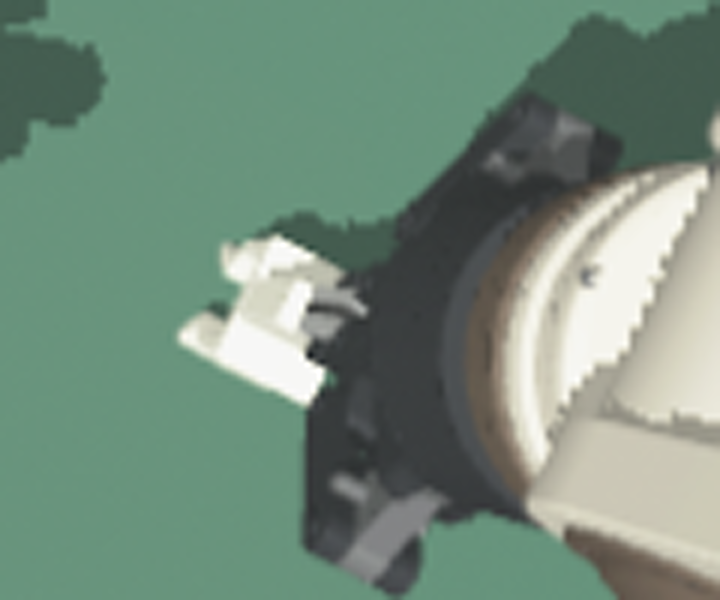

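View pics/z4side.png

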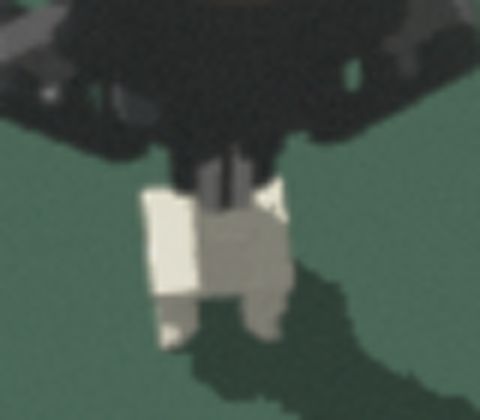

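```bash
python3 - <<'E'
from h import *
ims=[]
for n,b in (('side',(322,362,358,412)),('top',(445,285,490,322))):
    c=camera(n); l,t,r,bb=b; im=c['img'][t:bb,l:r,::-1]; im=np.uint8(255*(im/255.)**.6)
    cv2.imwrite('pics/z5%s.png'%n,cv2.resize(im,None,fx=12,fy=12,interpolation=0))
print(bot.get_obs()['ee_pos'],bot.get_obs()['opening'])
E
```

```text
[ 0.51160519 -0.28093103  0.04977426] -3.605937743674309e-05
```

View pics/z5side.png

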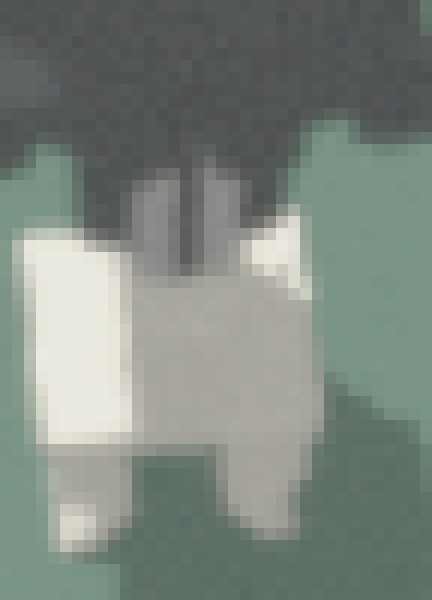

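View pics/z5top.png

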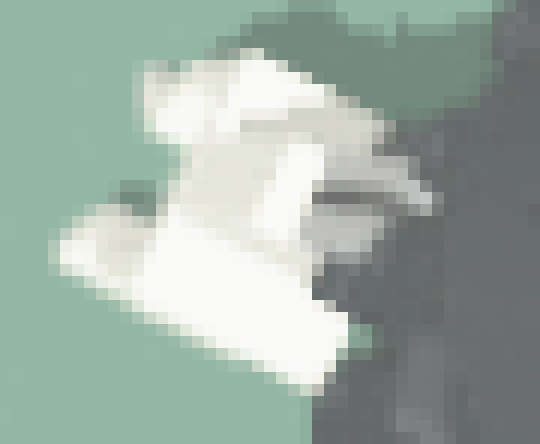

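Call:
apply_moves --targets '[0,0,0.3,0,0,0,0,0,0,0.6,0,0,0,0,0,0,0.6,0,0,0,0]'

```text
time: 5.4
ee_pos: [0.5125, -0.2814, 0.0699]
tcp_rot: [179.8, 0.0, 62.0]
wrist_force: [1.4, 0.0, 0.5]
opening: 0.0004
```

```bash
python3 - <<'E'
from h import *
ims=[]
for n,b in (('side',(310,352,370,412)),('top',(445,285,490,322))):
    c=camera(n); l,t,r,bb=b; im=c['img'][t:bb,l:r,::-1]; im=np.uint8(255*(im/255.)**.6)
    cv2.imwrite('pics/z6%s.png'%n,cv2.resize(im,None,fx=10,fy=10,interpolation=0))
print(bot.get_obs()['ee_pos'],bot.get_obs()['opening'])
E
```

```text
[ 0.5119645  -0.28110389  0.06839678] 0.0003381893593719101
```

View pics/z6side.png

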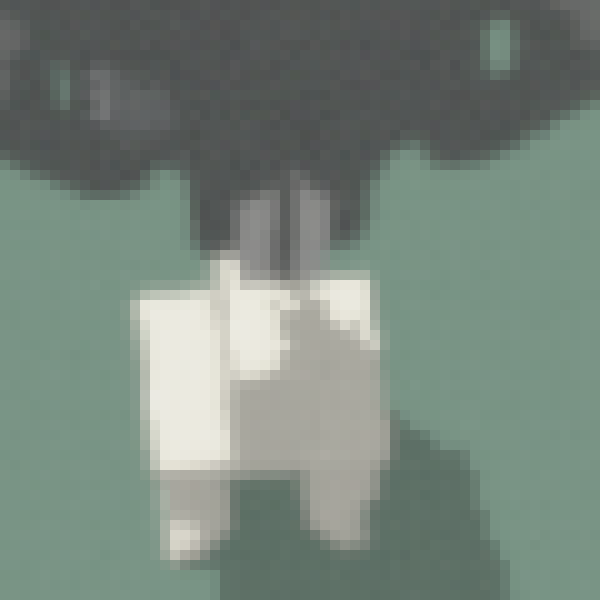

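View pics/z6top.png

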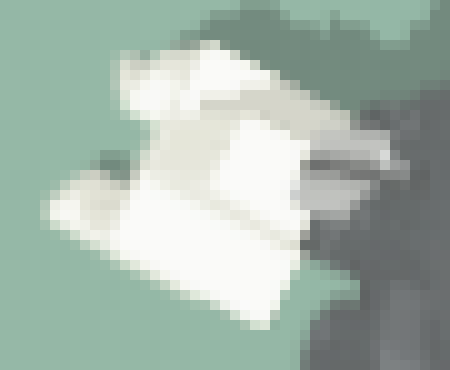

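```bash
python3 - <<'E'
from h import *
cs=camera('side'); ct=camera('top')
def tri(a,b):
    o1,d1=ray(cs,*a); o2,d2=ray(ct,*b); A=np.stack([d1,-d2],1); s=np.linalg.lstsq(A,o2-o1,rcond=None)[0]; p,q=o1+d1*s[0],o2+d2*s[1]; return (p+q)/2,np.linalg.norm(p-q)
# gap lower end: side (338.5,379.5); top candidates: left end of gap (475.5,301.3)
print(tri((338.5,379.5),(475.5,301)))
print(bot.get_obs()['ee_pos'])
for z in (.068,.09,.11): 
  for t in(-.011,.011):
    a=np.radians(-28); p=np.array([.512,-.281,z])+t*np.array([-np.sin(a),np.cos(a),0]); print(z,t,proj(cs,p),proj(ct,p))
E
python3 - <<'E'
import cv2
for n in('s2','s3','t2'):
    a=cv2.imread(f'pics/{n}.png')
    print(n,a.shape)
a=cv2.imread('pics/t2.png')[250:350,430:560]; cv2.imwrite('pics/zt2b.png',cv2.resize(a,None,fx=6,fy=6))
E
```

```text
(array([ 0.51574428, -0.28234597,  0.08105772]), np.float64(0.0004595992607997807))
[ 0.51154878 -0.28088784  0.06762053]
0.068 -0.011 [336.83587817 389.73515335] [478.00202941 306.2067982 ]
0.068 0.011 [335.36417666 376.61374074] [466.12607421 299.94149367]
0.09 -0.011 [337.10665445 384.58764196] [482.71180684 306.91767311]
0.09 0.011 [335.59600313 371.25696552] [470.45916563 300.4569644 ]
0.11 -0.011 [337.36411785 379.6932113 ] [487.25445869 307.60332276]
0.11 0.011 [335.81625131 366.16772822] [474.63803542 300.9540887 ]
s2 (480, 640, 3)
s3 (480, 640, 3)
t2 (480, 640, 3)
```

View pics/zt2b.png

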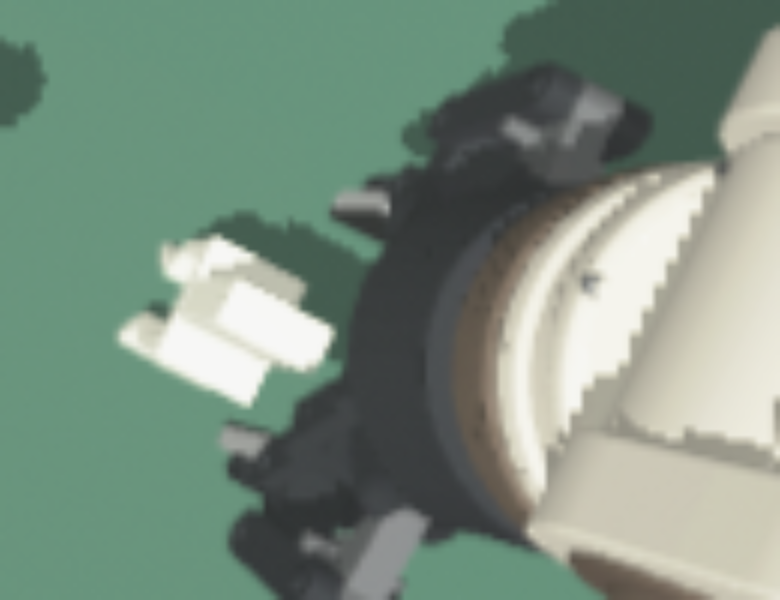

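Call:
apply_moves --targets '[0,0,0.6,0,0,0,0,0,0,1.2,0,0,0,0,0,0,1.6,0,0,0,0,0,0,1.6,0,0,0,0]'

```text
time: 6.0
ee_pos: [0.5123, -0.2813, 0.1173]
tcp_rot: [179.9, 0.0, 62.0]
wrist_force: [0.6, 0.3, -0.5]
opening: 0.0
```

```bash
python3 - <<'E'
from h import *
for n,b in (('side',(295,320,385,410)),('top',(445,265,545,345))):
    c=camera(n); l,t,r,bb=b; im=c['img'][t:bb,l:r,::-1]; im=np.uint8(255*(im/255.)**.6)
    cv2.imwrite('pics/z7%s.png'%n,cv2.resize(im,None,fx=7,fy=7,interpolation=0))
o=bot.get_obs();p=o['ee_pos']; print(p,o['tcp_rot'],o['q'])
for n in('side','top'):
  c=camera(n); a=np.radians(-28)
  for z in (0,.02,.04):
    print(n,z,[proj(c,p+[0,0,z]+t*np.array([-np.sin(a),np.cos(a),0])).round(1).tolist() for t in(-.011,0,.011)])
E
```

```text
[ 0.51158966 -0.28091819  0.11524598] [-1.79983146e+02 -4.98177070e-04  6.20232164e+01] [-2.87717038e+01  8.72678998e+00  5.16605609e+00  8.64561249e+01
  2.64311513e-04  8.92050797e+01]
side 0 [[337.2, 378.5], [336.4, 371.6], [335.6, 364.9]]
side 0.02 [[337.4, 373.3], [336.6, 366.3], [335.9, 359.5]]
side 0.04 [[337.7, 367.9], [336.9, 360.8], [336.1, 353.9]]
top 0 [[488.4, 308.1], [482.1, 304.7], [475.7, 301.4]]
top 0.02 [[493.3, 308.8], [486.8, 305.3], [480.2, 301.9]]
top 0.04 [[498.5, 309.6], [491.8, 306.0], [485.0, 302.5]]
```

View pics/z7side.png

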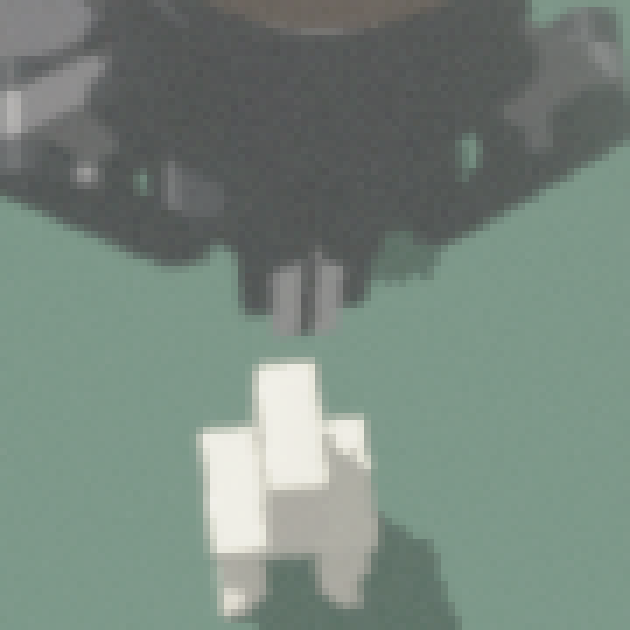

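View pics/z7top.png

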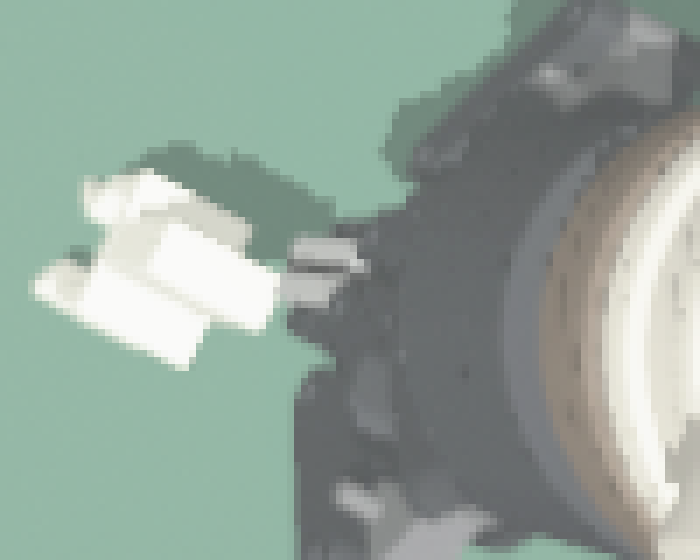

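Call:
apply_moves --targets '[0,0,0,0,0,0,0.7,0,0,0,0,0,0,0.7,0,0,-1,0,0,0,0.7,0,0,-2,0,0,0,0.7,0,0,-2.8,0,0,0,0.7]'

```text
time: 6.7
ee_pos: [0.5111, -0.2806, 0.0299]
tcp_rot: [-179.9, -0.0, 62.0]
wrist_force: [-0.4, 0.1, -0.2]
opening: 0.0596
```

```bash
python3 - <<'E'
from h import *
print(bot.get_obs()['opening'])
for n,b in (('side',(295,330,385,420)),('top',(435,255,545,345))):
    c=camera(n); l,t,r,bb=b; im=c['img'][t:bb,l:r,::-1]; im=np.uint8(255*(im/255.)**.6)
    cv2.imwrite('pics/z8%s.png'%n,cv2.resize(im,None,fx=7,fy=7,interpolation=0))
o=bot.get_obs();p=o['ee_pos']; print(p,o['opening'],o['wrist_force'])
E
```

```text
0.05961626404390009
[ 0.50952108 -0.27977944  0.02802293] 0.05978679715471775 [0.20397723 0.03284202 1.04575062]
```

View pics/z8side.png

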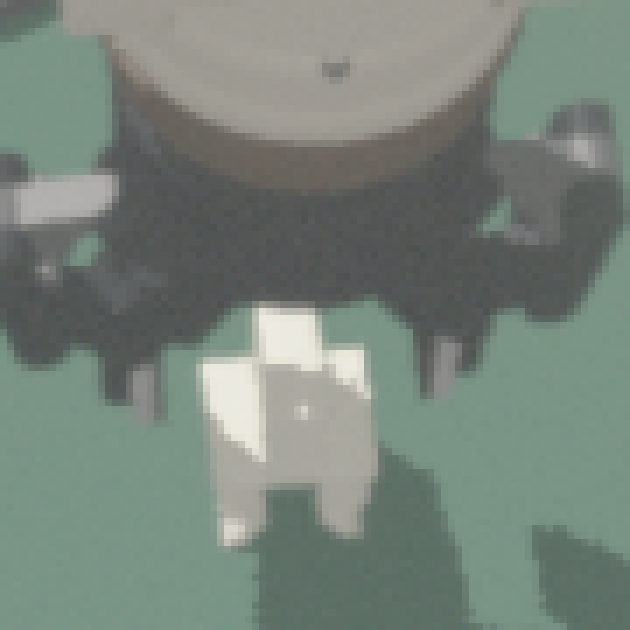

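View pics/z8top.png

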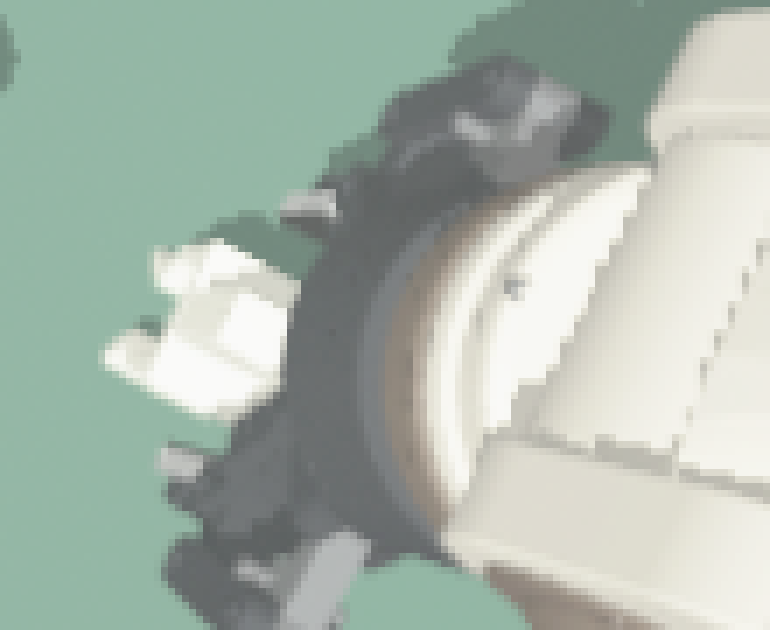

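Call:
apply_moves --targets '[0,0,-0.3,0,0,0,0.7,0,0,-0.6,0,0,0,0.7,0,0,-0.6,0,0,0,0.4,0,0,-0.6,0,0,0,0,0,0,-0.6,0,0,0,0]' --newtons 90

```text
time: 7.3
ee_pos: [0.512, -0.2812, 0.0145]
tcp_rot: [179.9, 0.0, 62.0]
wrist_force: [0.1, -0.2, 0.5]
opening: 0.0167
```

Call:
apply_moves --targets '[0,0,0,0,0,0,0,0,0,0,0,0,0,0,0,0,0,0,0,0,0]'

```text
time: 7.6
ee_pos: [0.5121, -0.2812, 0.0145]
tcp_rot: [179.9, 0.0, 62.0]
wrist_force: [-0.2, 0.6, 4.8]
opening: 0.0128
```

```bash
python3 - <<'E'
from h import *
for n,b in (('side',(295,330,385,420)),('top',(435,255,545,345))):
    c=camera(n); l,t,r,bb=b; im=c['img'][t:bb,l:r,::-1]; im=np.uint8(255*(im/255.)**.6)
    cv2.imwrite('pics/z9%s.png'%n,cv2.resize(im,None,fx=7,fy=7,interpolation=0))
o=bot.get_obs();p=o['ee_pos']; print(p,o['opening'],o['wrist_force'])
E
```

```text
[ 0.51204621 -0.28117582  0.0144904 ] 0.012625302134105303 [-0.12818793  0.40364194  4.86184789]
```

View pics/z9side.png

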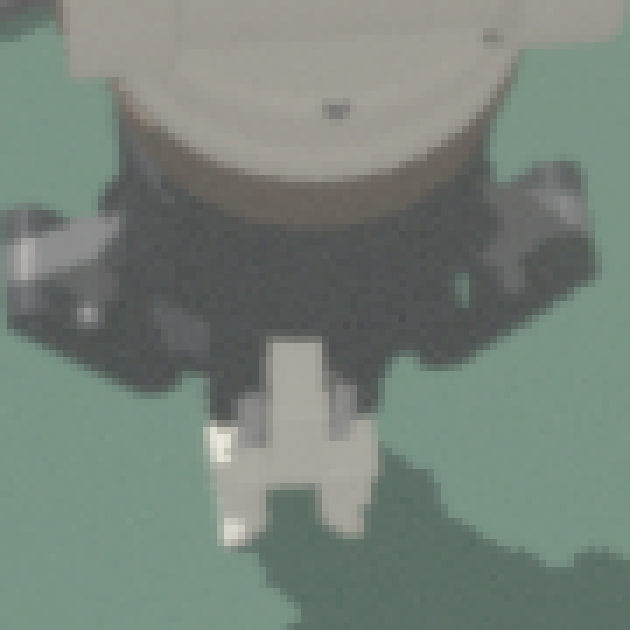

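View pics/z9top.png

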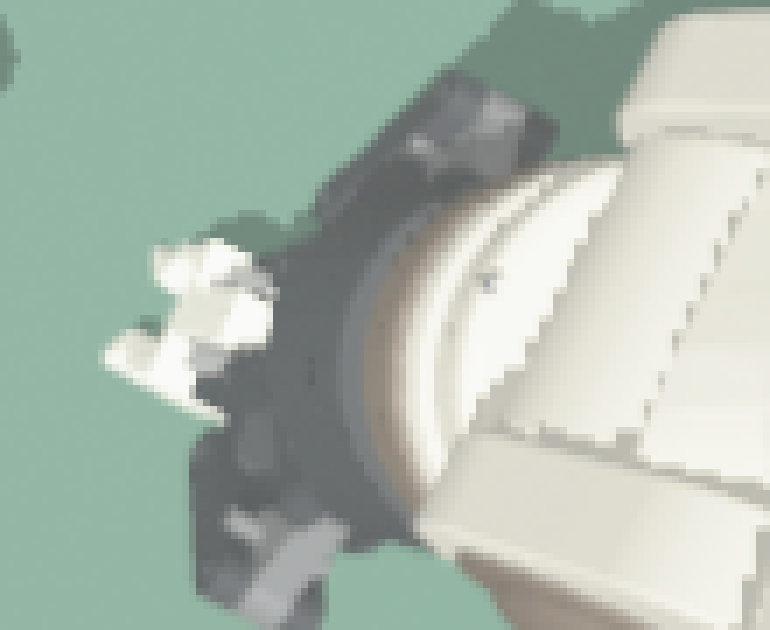

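Call:
apply_moves --targets '[0,0,1,0,0,0,0,0,0,2.2,0,0,0,0,0,0,3.6,0,0,0,0,0,0,5.2,0,0,0,0,0,0,6.8,0,0,0,0]'

```text
time: 8.2
ee_pos: [0.5111, -0.2807, 0.219]
tcp_rot: [-179.9, 0.0, 62.0]
wrist_force: [2.0, -1.3, 0.1]
opening: 0.0125
```

Call:
apply_moves --targets '[0.2,1,1,0,0,0.4,0,0.4,2.2,1.5,0,0,0.8,0,0.7,3.6,1.5,0,0,1.2,0,1,5,1.5,0,0,1.6,0,1.2,6.4,1.5,0,0,2,0]'

```text
time: 8.7
ee_pos: [0.5478, -0.0874, 0.2624]
tcp_rot: [-180.0, 0.0, 74.1]
wrist_force: [0.1, 0.4, -0.8]
opening: 0.0126
```

Call:
apply_moves --targets '[0.3,1.4,0,0,0,0.4,0,0.6,2.7,0,0,0,0.8,0,0.8,3.9,0,0,0,1.1,0,0.93,4.5,0,0,0,1.15,0,0.93,4.5,0,0,0,1.15,0]'

```text
time: 9.2
ee_pos: [0.5756, 0.0484, 0.2619]
tcp_rot: [-179.9, -0.0, 81.1]
wrist_force: [-0.6, -0.3, 0.5]
opening: 0.0129
```

```bash
python3 - <<'E'
from h import *
for n,b in (('side',(210,120,350,260)),('top',(200,190,400,320))):
    c=camera(n); l,t,r,bb=b; im=c['img'][t:bb,l:r,::-1]; im=np.uint8(255*(im/255.)**.6)
    cv2.imwrite('pics/z10%s.png'%n,cv2.resize(im,None,fx=4,fy=4,interpolation=0))
o=bot.get_obs();p=o['ee_pos']; print(p,o['tcp_rot'],o['opening'],o['wrist_force'],o['time'])
E
```

```text
[0.57539668 0.04609066 0.26234421] [-1.79952798e+02  2.77251664e-02  8.09631140e+01] 0.012764921671577273 [-0.60269225 -1.11205049 -0.30468288] 9.3
```

View pics/z10side.png

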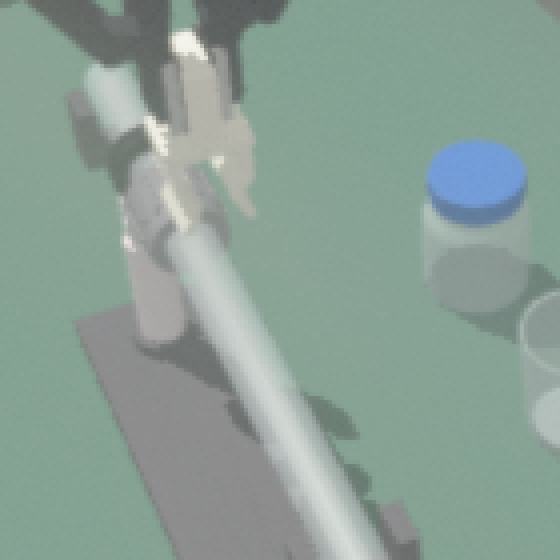

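View pics/z10top.png

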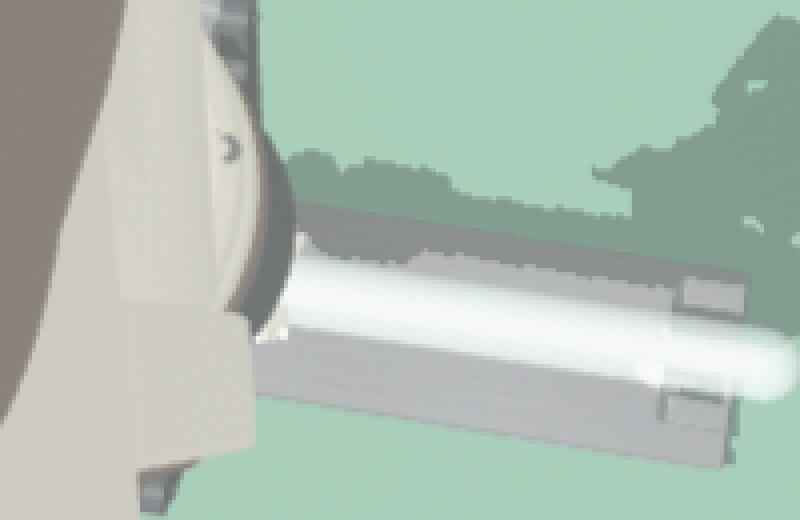

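```bash
cat > ov.py <<'E'
from fit import *
import sys
def overlay(n,b,p,z,f,s=4):
    c=camera(n); l,t,r,bb=b; im=c['img'][t:bb,l:r,::-1]; im=np.uint8(255*(im/255.)**.6)
    im=cv2.resize(im,None,fx=s,fy=s,interpolation=0)
    R=Ro.from_euler('z',p[2]).as_matrix()
    for P in parts:
        q=[((proj(c,R@v+[p[0],p[1],z])-[l,t]+.5)*s) for v in P]
        cv2.polylines(im,[cv2.convexHull(np.int32(q))],True,(0,0,255),1)
    cv2.imwrite('pics/'+f,im)
if __name__=='__main__':
    o=bot.get_obs();p=o['ee_pos']; a=np.radians(o['tcp_rot'][2]-90)
    overlay('side',(225,110,305,190),(p[0]-.0004,p[1]+.0003,a),p[2]-.0145,'o1.png',8)
    overlay('top',(255,235,295,285),(p[0]-.0004,p[1]+.0003,a),p[2]-.0145,'o2.png',12)
    print(p)
E
python3 ov.py
```

```text
[0.57539668 0.04609066 0.26234421]
```

View pics/o1.png

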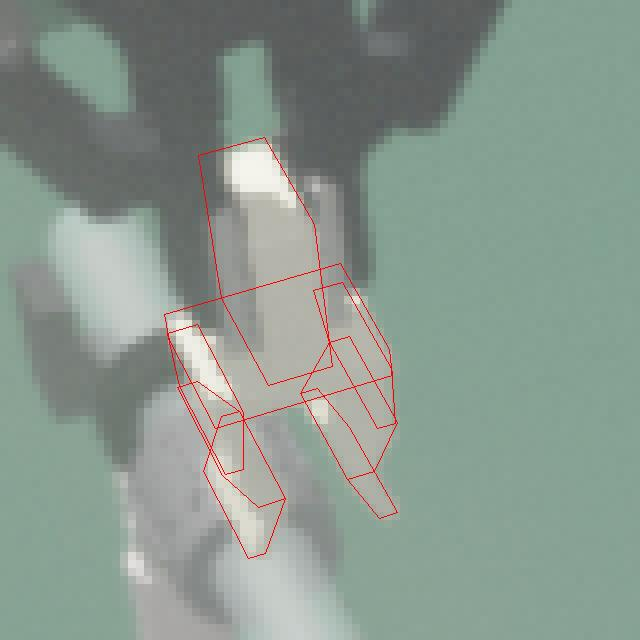

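View pics/o2.png

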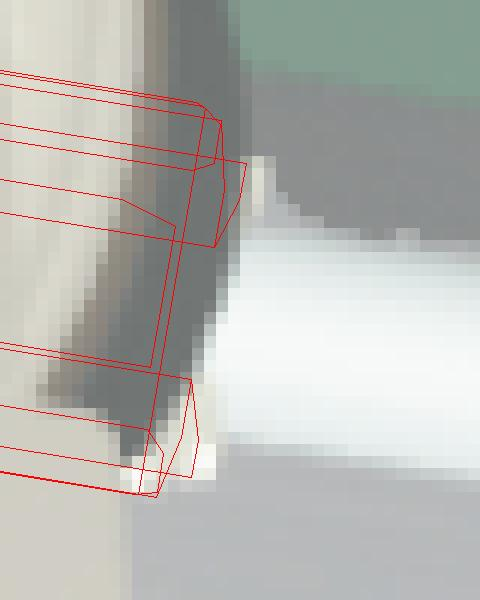

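Call:
apply_moves --targets '[0.03,0,-0.6,0,0,0,0,0.03,0,-1.2,0,0,0,0,0.03,0,-1.7,0,0,0,0,0.03,0,-2,0,0,0,0,0.03,0,-2,0,0,0,0]' --newtons 100

```text
time: 9.9
ee_pos: [0.5759, 0.0452, 0.2018]
tcp_rot: [-179.9, 0.0, 80.8]
wrist_force: [-0.3, 0.3, -0.6]
opening: 0.0127
```

```bash
python3 ov.py; python3 -c "
from h import *
print(bot.get_obs()['wrist_force'])"
```

```text
[0.57586786 0.04517708 0.2017542 ]
[-0.36492829  0.46007338 -0.04439096]
```

View pics/o1.png

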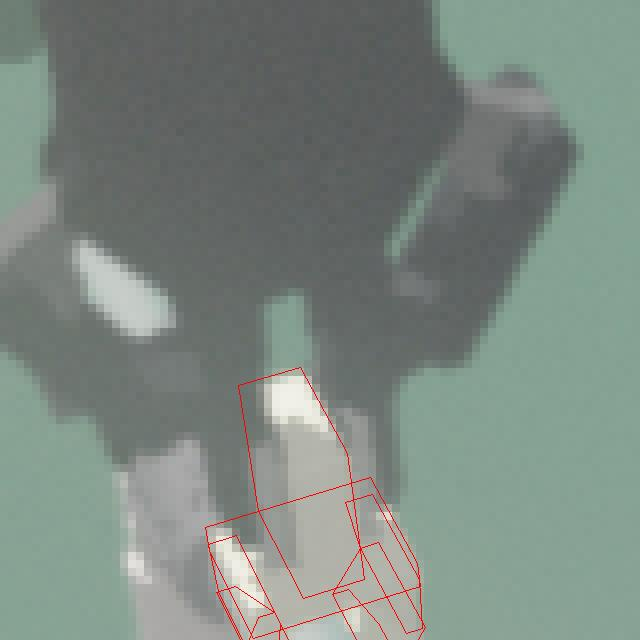

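Call:
apply_moves --targets '[0,0,-0.1,0,0,0,0,0,0,-0.2,0,0,0,0,0,0,-0.3,0,0,0,0,0,0,-0.4,0,0,0,0,0,0,-0.5,0,0,0,0]'

```text
time: 10.5
ee_pos: [0.5766, 0.0461, 0.188]
tcp_rot: [180.0, -0.0, 80.9]
wrist_force: [-0.7, 0.1, 4.6]
opening: 0.0124
```

Call:
apply_moves --targets '[0,0,-0.1,0,0,0,0,0,0,-0.2,0,0,0,0,0,0,-0.3,0,0,0,0]'

```text
time: 10.8
ee_pos: [0.5767, 0.0461, 0.1794]
tcp_rot: [179.9, -0.0, 80.9]
wrist_force: [-1.6, -0.6, 7.7]
opening: 0.0127
```

Call:
apply_moves --targets '[0,0,-0.1,0,0,0,0,0,0,-0.2,0,0,0,0]'

```text
time: 11.0
ee_pos: [0.5768, 0.0461, 0.1737]
tcp_rot: [179.9, -0.0, 80.9]
wrist_force: [-1.3, -0.5, 11.6]
opening: 0.0121
```

Call:
apply_moves --targets '[0,0,-0.1,0,0,0,0,0,0,-0.1,0,0,0,0]'

```text
time: 11.2
ee_pos: [0.5767, 0.0462, 0.1707]
tcp_rot: [179.9, -0.0, 80.9]
wrist_force: [-2.4, 0.2, 9.5]
opening: 0.0128
```

Call:
apply_moves --targets '[0,0,-0.1,0,0,0,0,0,0,-0.1,0,0,0,0]'

```text
time: 11.4
ee_pos: [0.5768, 0.0462, 0.1679]
tcp_rot: [179.9, -0.0, 80.9]
wrist_force: [-2.7, 0.1, 10.8]
opening: 0.0126
```

Call:
apply_moves --targets '[0,0,-0.1,0,0,0,0,0,0,-0.1,0,0,0,0]'

```text
time: 11.6
ee_pos: [0.5769, 0.0462, 0.1651]
tcp_rot: [179.9, -0.0, 80.9]
wrist_force: [-0.9, -0.1, 11.3]
opening: 0.0124
```

Call:
apply_moves --targets '[0,0,-0.1,0,0,0,0,0,0,-0.1,0,0,0,0]'

```text
time: 11.8
ee_pos: [0.577, 0.0462, 0.1623]
tcp_rot: [179.8, -0.0, 80.9]
wrist_force: [-2.2, 0.7, 12.4]
opening: 0.0123
```

Call:
apply_moves --targets '[0,0,-0.1,0,0,0,0,0,0,-0.1,0,0,0,0]'

```text
time: 12.0
ee_pos: [0.5765, 0.0462, 0.1581]
tcp_rot: [180.0, -0.0, 80.9]
wrist_force: [-1.1, -0.7, -0.1]
opening: 0.0127
```

Call:
apply_moves --targets '[0,0,0,0,0,0,0,0,0,0,0,0,0,0]'

```text
time: 12.2
ee_pos: [0.5764, 0.0461, 0.1581]
tcp_rot: [180.0, -0.0, 80.9]
wrist_force: [-2.5, -0.7, 5.8]
opening: 0.0126
```

```bash
python3 ov.py; python3 - <<'E'
from h import *
print(bot.get_obs()['wrist_force'])
from ov import overlay
o=bot.get_obs();p=o['ee_pos']; a=np.radians(o['tcp_rot'][2]-90)
overlay('side',(230,150,310,230),(p[0]-.0004,p[1]+.0003,a),p[2]-.0145,'o3.png',8)
E
```

```text
[0.57640013 0.04611148 0.15805678]
[-1.26147974 -0.26028269  6.08545084]
```

View pics/o3.png

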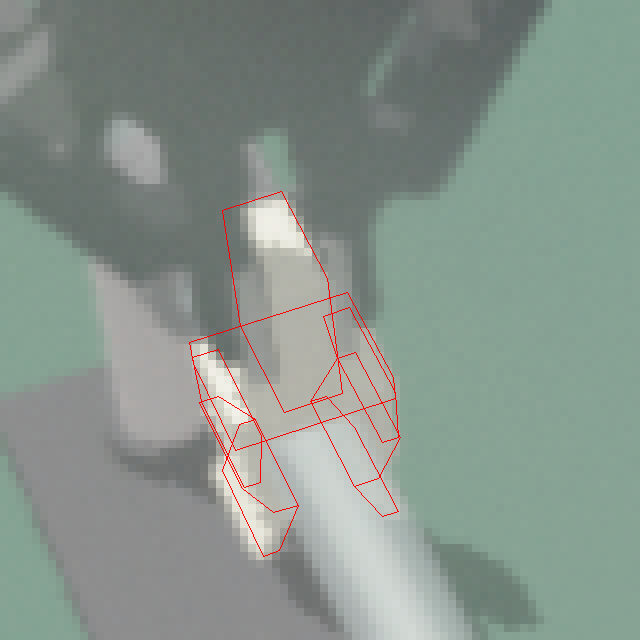

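Call:
apply_moves --targets '[0,0,0.15,0,0,0,0,0,0,0.3,0,0,0,0,0,0,0.36,0,0,0,0,0,0,0.36,0,0,0,0]'

```text
time: 12.75
ee_pos: [0.5764, 0.0461, 0.1688]
tcp_rot: [-180.0, -0.0, 80.9]
wrist_force: [-0.7, 0.2, 0.8]
opening: 0.013
```

Call:
apply_moves --targets '[0.02,0.1,0,0,0,0,0,0.04,0.22,0,0,0,0,0,0.06,0.35,0,0,0,0,0,0.08,0.5,0,0,0,0,0,0.1,0.62,0,0,0,0,0]'

```text
time: 13.25
ee_pos: [0.5794, 0.0651, 0.1685]
tcp_rot: [-180.0, 0.0, 80.9]
wrist_force: [-1.2, -3.3, 1.0]
opening: 0.0124
```

Call:
apply_moves --targets '[0.02,0.1,0,0,0,0,0,0.03,0.2,0,0,0,0,0,0.05,0.3,0,0,0,0,0,0.06,0.38,0,0,0,0,0]'

```text
time: 13.65
ee_pos: [0.5813, 0.0763, 0.1686]
tcp_rot: [180.0, 0.0, 80.9]
wrist_force: [-2.3, -3.8, 1.7]
opening: 0.0128
```

Call:
apply_moves --targets '[0.01,0.06,0,0,0,0,0,0.02,0.12,0,0,0,0,0,0.03,0.18,0,0,0,0,0,0.04,0.24,0,0,0,0,0,0.05,0.3,0,0,0,0,0]'

```text
time: 14.15
ee_pos: [0.5826, 0.0847, 0.1686]
tcp_rot: [-180.0, 0.1, 80.9]
wrist_force: [-1.4, -5.6, 1.8]
opening: 0.0126
```

```bash
python3 - <<'E'
from h import *
c=snap('side','s20.png'); zoom(c,(215,120,315,220),'z20.png',6)
print(bot.get_obs()['wrist_force'])
E
```

```text
[-1.87459465 -4.57101034  1.48449646]
```

View pics/z20.png

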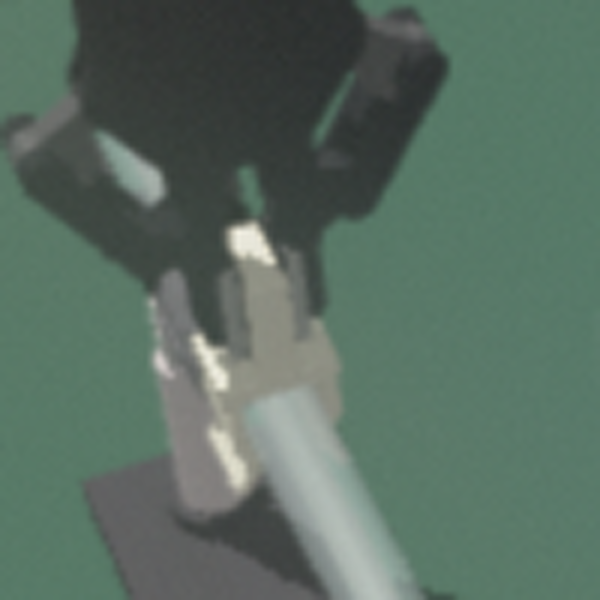

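Call:
apply_moves --targets '[0.01,0.06,0,0,0,0,0,0.02,0.12,0,0,0,0,0,0.025,0.16,0,0,0,0,0]'

```text
time: 14.5
ee_pos: [0.5834, 0.0895, 0.1685]
tcp_rot: [-180.0, 0.1, 80.9]
wrist_force: [-2.3, -5.7, 1.5]
opening: 0.0126
```

Call:
apply_moves --targets '[0.008,0.05,0,0,0,0,0,0.015,0.1,0,0,0,0,0]'

```text
time: 14.7
ee_pos: [0.5838, 0.0924, 0.1685]
tcp_rot: [-180.0, 0.1, 80.9]
wrist_force: [-1.9, -6.0, 1.4]
opening: 0.0124
```

Call:
apply_moves --targets '[0.008,0.05,0,0,0,0,0,0.008,0.05,0,0,0,0,0]'

```text
time: 14.9
ee_pos: [0.5841, 0.0941, 0.1685]
tcp_rot: [-180.0, 0.0, 80.9]
wrist_force: [-2.6, -5.2, 1.3]
opening: 0.0128
```

Call:
apply_moves --targets '[0.006,0.04,0,0,0,0,0,0.006,0.04,0,0,0,0,0]'

```text
time: 15.1
ee_pos: [0.5843, 0.0953, 0.1685]
tcp_rot: [-180.0, 0.0, 80.9]
wrist_force: [-1.5, -5.3, 1.6]
opening: 0.0131
```

Call:
apply_moves --targets '[0.006,0.04,0,0,0,0,0,0.006,0.04,0,0,0,0,0]'

```text
time: 15.3
ee_pos: [0.5844, 0.0965, 0.1685]
tcp_rot: [-180.0, 0.0, 80.9]
wrist_force: [-1.8, -5.3, 1.5]
opening: 0.0125
```

Call:
apply_moves --targets '[0.006,0.04,0,0,0,0,0,0.006,0.04,0,0,0,0,0]'

```text
time: 15.5
ee_pos: [0.5847, 0.0977, 0.1685]
tcp_rot: [-180.0, 0.0, 80.9]
wrist_force: [-1.5, -5.6, 1.0]
opening: 0.0129
```

Call:
apply_moves --targets '[0.006,0.04,0,0,0,0,0,0.006,0.04,0,0,0,0,0]'

```text
time: 15.7
ee_pos: [0.5847, 0.0982, 0.1685]
tcp_rot: [-180.0, 0.1, 80.9]
wrist_force: [-2.2, -8.7, 2.6]
opening: 0.0125
```

Call:
apply_moves --targets '[0.006,0.04,0,0,0,0,0,0.006,0.04,0,0,0,0,0]'

```text
time: 15.9
ee_pos: [0.5847, 0.0984, 0.1684]
tcp_rot: [-180.0, 0.2, 80.8]
wrist_force: [-3.3, -13.3, 1.2]
opening: 0.0126
```

Call:
apply_moves --targets '[0.002,0.013,0,0,0,0,0,0.002,0.013,0,0,0,0,0,0.002,0.013,0,0,0,0,0]'

```text
time: 16.2
ee_pos: [0.5847, 0.0984, 0.1684]
tcp_rot: [-180.0, 0.3, 80.8]
wrist_force: [-2.2, -15.7, 1.8]
opening: 0.0127
```

Call:
apply_moves --targets '[-0.006,-0.04,0,0,0,0,0,-0.012,-0.08,0,0,0,0,0,-0.012,-0.08,0,0,0,0,0]'

```text
time: 16.5
ee_pos: [0.5847, 0.0982, 0.1686]
tcp_rot: [-180.0, 0.0, 80.9]
wrist_force: [-1.6, -4.7, 1.1]
opening: 0.0123
```

Call:
apply_moves --targets '[0,0,0,0,0,0,0.2,0,0,0,0,0,0,0.4,0,0,0,0,0,0,0.5,0,0,0,0,0,0,0.6,0,0,0,0,0,0,0.6]'

```text
time: 17.0
ee_pos: [0.5848, 0.0986, 0.1686]
tcp_rot: [180.0, -0.0, 80.9]
wrist_force: [0.2, 0.5, 0.1]
opening: 0.0514
```

Call:
apply_moves --targets '[0,0,0.4,0,0,0,0.6,0,0,1,0,0,0,0.6,0,0,2,0,0,0,0.6,0,0,3,0,0,0,0.6,0,0,4,0,0,0,0.6]'

```text
time: 17.5
ee_pos: [0.5845, 0.0983, 0.2908]
tcp_rot: [179.9, -0.0, 80.9]
wrist_force: [0.4, 0.6, -0.8]
opening: 0.051
```

Call:
apply_moves --targets '[-1,-0.5,0,0,0,0,0.6,-2.4,-1,0,0,0,0,0.6,-3.8,-1.5,0,0,0,0,0.6,-5.2,-1.5,0,0,0,0,0.6,-6,-1.5,0,0,0,0,0.6]'

```text
time: 18.0
ee_pos: [0.4023, 0.0529, 0.2903]
tcp_rot: [179.9, -0.0, 80.9]
wrist_force: [-0.0, -0.5, 0.6]
opening: 0.0511
```

```bash
python3 - <<'E'
from h import *
c=snap('side','s30.png'); zoom(c,(215,120,315,220),'z30s.png',6)
c=snap('top','t30.png'); zoom(c,(140,200,290,300),'z30t.png',5)
print(bot.get_obs()['wrist_force'],bot.get_obs()['time'])
E
```

```text
[1.16430729 0.00272198 0.51262233] 18.1
```

View pics/z30s.png

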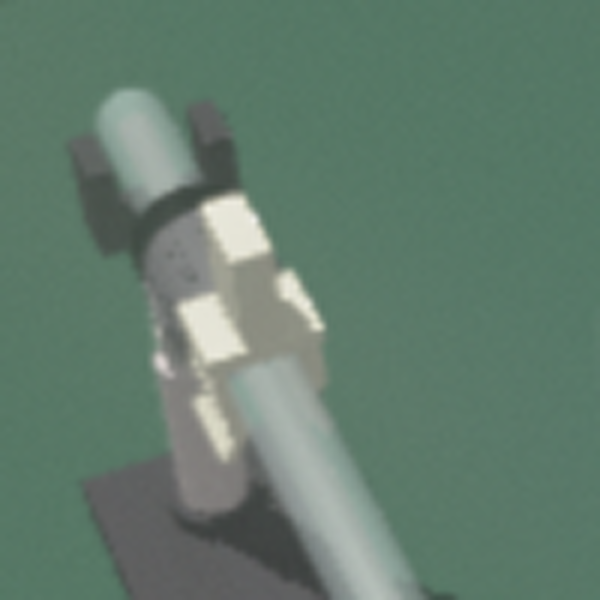

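View pics/z30t.png

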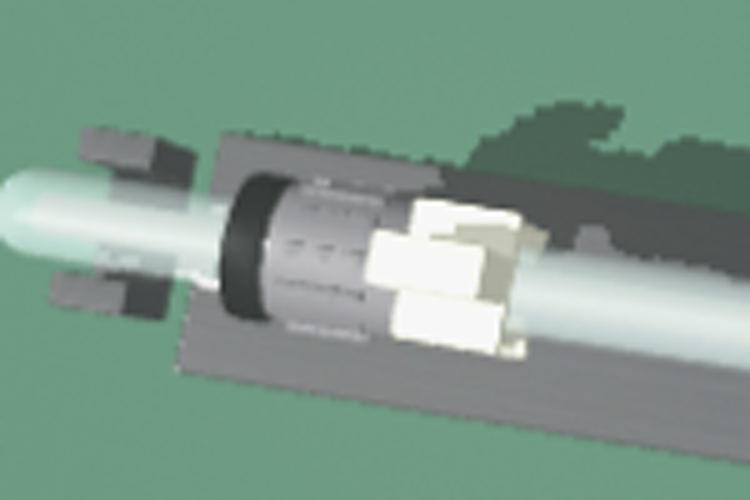

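```bash
python3 -c "
from h import *
print(bot.get_obs()['wrist_force']); print(bot.job_done())"
```

```text
[1.16430729 0.00272198 0.51262233]
the job is handed in; nothing more can be done
None
```

The clip is on the tube, tab upright and up against the sleeve. The sleeve is against the flange and the arm is clear. I handed the job in at about 18 s; it reported no verdict.

- **Grasp:** The first attempt closed above the tab. The pictures put the fingertips about 30 to 40 mm higher than the reported TCP height. I lowered the tool accordingly and the second grasp held, with the opening reading 12.6 mm on the 14 mm tab.
- **Snapping on:** The clip snapped on at about 12.4 N. That puts the tube's deepest dip at roughly 25 mm, short of the 52 mm limit; I estimated this from the force and did not measure it. The load then settled at about 6 N, which fits the bore being on the axis.
- **Pressing home:** Sliding took about 3 N, then 5 to 6 N once the clip reached the sleeve. The force rose sharply at the flange. The highest wrist reading was about 15.8 N, so about 12.8 N on the sleeve after taking off the clip's friction. I eased off to about 5 N, opened the gripper and withdrew.
- **Last checks:** In both final pictures no gap shows between flange, sleeve and clip. I judged that by eye and did not measure the 2 mm and 3 mm limits. I did not measure the jar, beaker and bung again, but nothing was moved near them.

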